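Make up the two sweet-cutting kits

ROBOT

A 6-joint arm with a two-finger parallel gripper is mounted at the origin on the work surface. World frame = base frame: x ahead of the robot, y to its left, z up, the work surface at z = 0. Lengths are in m, angles in rad, forces in N, time in s.
With the tool pointing down it reaches from about 0.275 to 0.825 m from the base axis. Payload 5.2 kg.
Tool frame: the origin (TCP) lies on the centre line of the jaws, within the pads' length; the fingertips stand 22 mm ahead of it and the grasp point (between the pads) lies 3 mm ahead of it (env.tip_reach is the z of the fingertips in the tool frame, in m); z points along the fingers, x is the direction in which the jaws open and shut, and the axes are right-handed (so a half turn about z gives the same grasp; the last joint's range is limited). The gripper opens to 93 mm and grips with 3 to 60 N. Pads are 15 mm wide; open, the fingers measure 128 mm over their backs; the gripper's body (75 mm by 188 mm) begins 65 mm behind the grasp point.
Start: joints at [1.015, 0.259, 1.535, -0, 1.348, -0.203], TCP at [0.19, 0.516, 0.241] pointing down, gripper open.
Joint ranges: [-3.14, 3.14], [-0.91, 2.08], [0.19, 2.58], [-1.22, 4.36], [0.22, 2.71], [-3.12, 3.12]. Speed limits (rad/s): [2.57, 2.57, 3.14, 3.14, 3.14, 3.14].

INTERFACE

Orientations are given as a unit quaternion [w, x, y, z].
In Python, from bench import env, eyes gives the robot as it stands.
- The arm moves only by the tool move_arm, never from a script. Its argument "deltas" is a list of rows, each a list of 7 numbers: the closure, from 0 (fully open) to 1 (shut), then the shift along the world's x, y, z in cm, then the turn, a rotation vector about the world's x, y, z in rad. A call has 1 to 12 rows; each row is the pose to reach, as a shift and turn from the pose measured when the call began; what a row does not reach only later rows make up. A row lasts 1/8 s, in which the tool goes at most 62.5 mm and 10.7 degrees, less where a joint would pass 70% of its speed; a pose out of reach is approached as far as the arm can. A call with a gripper value outside its range is refused whole. The fingers move at their own pace and stop on an object; the grip force is fixed at half the most. Time passes only in rows, so rows that repeat a pose let the fingers close. It gives the time, the measured TCP pose, the force and the opening at its end, in the units of the state.
- env.get_obs(): the state, without advancing time (a new reading comes with each control period).
- eyes.grab_frame(name): name is "side" or "top" or "wrist"; returns a dict with "image" (400x640x3 uint8, red, green, blue), "range_z" (400x640 float32, m along the optical axis (not along the pixel's ray), 0 where there is no reading), "fx", "fy", "cx", "cy" (pixels), "R" (3x3) and "t" (3): a world point X has camera coordinates R X + t. Camera axes: x right, y down, z forward; pixel columns grow to the right and rows downward; lengths in m; the calibration is good to about 2 mm. The wrist camera is an equidistant fisheye: a pixel r from the principal point sees the ray r / f radians off the axis. A picture is of the moment at which its call begins.
- env.close_job(): hands the job in, once; it reports no verdict.
The state is a dict: "clock": time; "joints": joint angles; "qvel": joint speeds; "effort": joint torques, N m; "tool_pos": TCP position; "orientation": TCP orientation; "wrist_force": force on the tool from outside, world axes, zero at the start; "torque": the same for the moment, N m; "opening": finger opening in m.
Only numpy, scipy, OpenCV 4.12 (cv2) and the standard library are available. Lean on these libraries where they do the work, as an engineer would, in place of code of your own. Each camera call takes 0.05 s, during which the arm holds its last target. There are 200 camera calls.

TASK

Make up the two sweet-cutting kits from the tools in the middle of the table. On the single round green plate, stand the large ring cutter flat in the middle, then stand the wooden plunger upright inside it; in the oblong tray, stand the small ring cutter in the middle compartment and the square cutter in the end compartment, and push the aluminium gauge block, on edge, all the way down into the narrow gap between the two cheeks at the tray's other end. Leave the little glass jar standing where it is, and let go of everything.

Things in the scene. Friction and masses are not known exactly. Their poses are not given: they have to be found in the camera images.
- big_ring_mid (a point): Large ring cutter, a bare steel tube open at both ends, standing upright: 62 mm outside, 56 mm inside diameter, 48 mm high. The point is its centre, half-way up (24 mm above its underside); z is its axis.
- small_ring_mid (a point): Small ring cutter, a bare steel tube open at both ends, standing upright: 42 mm outside, 36 mm inside diameter, 48 mm high. The point is its centre, half-way up (24 mm above its underside); z is its axis.
- square_cutter_mid (a point): Square cutter, a bare steel square frame open at top and bottom: 46 x 46 mm outside, walls 3 mm thick, 48 mm high. The point is its centre, half-way up (24 mm above its underside); x and y are square to its sides, z up.
- plunger_mid (a point): Turned wooden plunger standing upright, 90 mm high: a round foot 40 mm in diameter and 22 mm high, a thin 18 mm neck, and a round grip 26 mm in diameter over the top 30 mm (60 to 90 mm above its underside). The point is on its axis, half-way up (45 mm above its underside); z is its axis, up.
- gauge_mid (a point): Aluminium thickness-gauge block, standing on its long narrow edge: 60 mm long (x), 16 mm thick (y), 48 mm high (z). The point is its centre, half-way up (24 mm above its underside).
- plate: Round green plastic plate, 168 mm across the rim, 18 mm high, fixed to the table, lying alone (the other plates are in a stack with a white one on top). It has a flat floor about 110 mm across, 5 mm above the table. Origin: centre of its underside, on the table; z up.
- tray: Oblong green tray, fixed, 86 (x) by 205 mm (y), walls 14 mm high. Origin: centre of its underside, z up. Along y: end compartment, 76 x 76 inside, centre y -59.5; middle compartment, 76 x 80, centre y +22.5; then two upright cheeks, each 8 thick, top 22 above the table, with a gap 24 wide (y), 76 long (x) between them, centre y +82.5. All have one level floor, 5 mm above the table.
- jar_mid (a point): Little closed glass jar with a steel lid, 44 mm in diameter, 62 mm high, standing among the tools; not part of either kit. The point is its centre, half-way up.
Mind the look-alikes: they are no part of the job. What is shaped like the part that bears square_cutter_mid but yellow is not meant.

How it is judged:
At the end, for the whole second after the job is handed in: Large ring flat on the plate, within 20 mm of its centre, plunger upright inside it; small ring flat in the tray's middle compartment, square cutter flat in the end one, gauge fully down in the gap (4 mm); all within 0.1 rad of upright, at rest, released; jar within 30 mm of its start (horizontal distance between big_ring_mid and plate below 0.02 m and z of big_ring_mid in the frame of plate below 0.033 m and horizontal distance between plunger_mid and big_ring_mid below 0.012 m and z of plunger_mid in the frame of plate below 0.055 m and x of small_ring_mid in the frame of tray between -0.02 and 0.02 m and y of small_ring_mid in the frame of tray between 0.0005 and 0.0445 m and z of small_ring_mid in the frame of tray between 0.025 and 0.033 m and x of square_cutter_mid in the frame of tray between -0.02 and 0.02 m and y of square_cutter_mid in the frame of tray between -0.0775 and -0.0415 m and z of square_cutter_mid in the frame of tray between 0.025 and 0.033 m and x of gauge_mid in the frame of tray between -0.012 and 0.012 m and y of gauge_mid in the frame of tray between 0.0765 and 0.0885 m and z of gauge_mid in the frame of tray between 0.025 and 0.033 m and angle between each of big_ring_mid, small_ring_mid, square_cutter_mid, plunger_mid, gauge_mid, jar_mid's own z axis and vertical below 0.1 rad and linear speed of each of big_ring, small_ring, square_cutter, plunger, gauge below 0.02 m/s and angular speed of each of big_ring, small_ring, square_cutter, plunger, gauge below 0.2 rad/s and contact force between each of big_ring, small_ring, square_cutter, plunger, gauge and the fingers below 0.05 N and angle between the x axis of gauge_mid and the x axis of tray, either way round below 0.25 rad and distance of jar_mid from where it was at the start of the episode below 0.03 m); the robot touches nothing.
It fails at once if the little glass jar is knocked over or pushed 30 mm or more from its place (distance of jar_mid from where it was at the start of the episode above 0.03 m or angle between jar_mid's own z axis and vertical above 0.4 rad).
It also fails if it takes over 115 s, if anything falls off the work surface, if the arm or the gripper's body presses on something with over 40 N, if the wrist force passes 120 N, or if a joint passes its speed limit or range.

## Working session

There is one attempt and no reset: what is moved stays moved. The work goes in short steps, Python scripts to look and compute and a tool call to move; the robot and the scene stay as the last step left them, time stands still between calls to the robot, and variables do not carry over. Pictures are saved under pics/ and viewed, about 12 in all and at most 16, crops included, and the job is handed in when it is done.

Besides the shell and the picture viewer there is one more tool, called after ">>>" by a JSON object that holds its "op" and its "data", one argument or row to a line. move_arm: Moves the arm, as the interface text tells. Its arguments: {"type":"object","properties":{"deltas":{"type":"array","items":{"type":"array","items":{"type":"number"}}}},"required":["deltas"]}

```bash
mkdir -p pics; ls; python3 - <<'E'
from bench import env, eyes
import cv2,pickle
o=env.get_obs();print({k:o[k] for k in('clock','tool_pos','orientation','opening')})
for n in('top','side'):
    f=eyes.grab_frame(n);pickle.dump(f,open(f'{n}0.pkl','wb'))
    cv2.imwrite(f'pics/{n}0.png',f['image'][:,:,::-1]);print(n,f['fx'],f['cx'],f['cy'],f['R'],f['t'])
E
```

```text
pics
{'clock': 0.0, 'tool_pos': array([0.18974746, 0.51569067, 0.23980394]), 'orientation': array([ 3.50244568e-04,  8.20227537e-01,  5.72036671e-01, -8.43992190e-04]), 'opening': 0.09313492572686283}
top 392.07418342628546 317.9328982636694 193.0021827805063 [[-0.02001391 -0.99934418 -0.03017714]
 [-0.98420875  0.02500242 -0.17523704]
 [ 0.17587662  0.02619343 -0.98406368]] [0.01702894 0.46962579 0.87127587]
side 375.9279539777871 320.32902230826227 202.04922411995597 [[ 0.7629079  -0.64628018  0.01713078]
 [-0.42407578 -0.52025341 -0.74128005]
 [ 0.48798695  0.55826366 -0.67097721]] [-0.36215653  0.25233041  0.6153508 ]
```

View pics/top0.png

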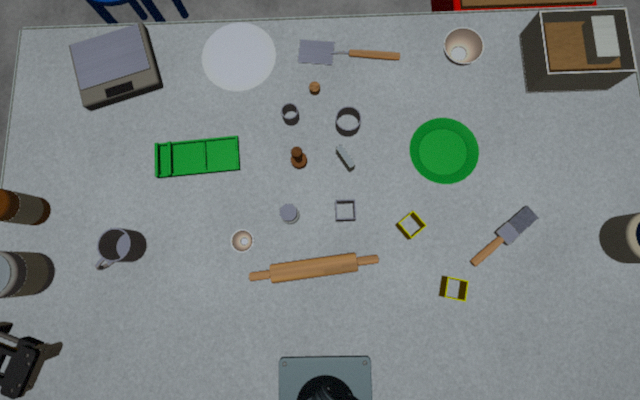

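View pics/side0.png

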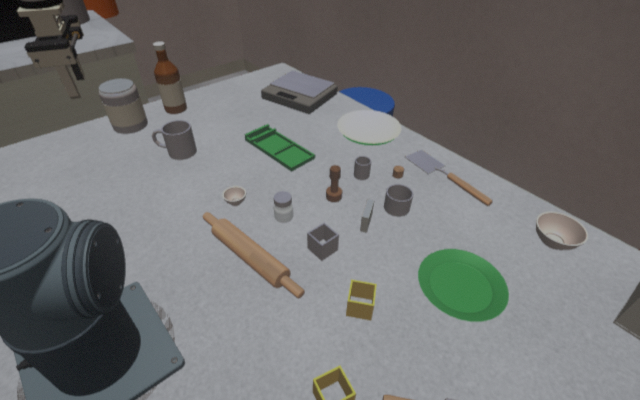

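The top view shows the plate at (444,150), tray (197,157), small ring (290,113), big ring (348,121), plunger (298,157), gauge (345,157), jar (289,213) and square cutter (345,210). The yellow squares are decoys.

```bash
cat > h.py <<'E'
import numpy as np,cv2
def world(f):
    v,u=np.mgrid[:400,:640].astype(float);z=f['range_z'].astype(float)
    c=np.stack([(u-f['cx'])/f['fx']*z,(v-f['cy'])/f['fy']*z,z],-1)
    return (c-f['t'])@f['R']
def ray(f,u,v,z):
    d=np.array([(u-f['cx'])/f['fx'],(v-f['cy'])/f['fy'],1])@f['R'];o=-f['t']@f['R']
    return o+d*(z-o[2])/d[2]
E
python3 - <<'E'
import pickle;from h import *
np.set_printoptions(precision=4,suppress=True)
f=pickle.load(open('top0.pkl','rb'));W=world(f)
print('cam',-f['t']@f['R'])
tab=W[170:180,250:270].reshape(-1,3);print('table z',tab[:,2].mean(),tab[:,2].std())
H=dict(small=(290,113,.048,16),big=(348,121,.048,19),plun=(298,155,.09,14),gauge=(345,157,.048,17),jar=(289,213,.062,15),sq=(345,210,.048,16))
for k,(u,v,h,r) in H.items():
    w=W[v-r:v+r,u-r:u+r].reshape(-1,3)
    p=w[(abs(w[:,2]-h)<.008)]
    rc=cv2.minAreaRect((p[:,:2]*1000).astype(np.float32));c,rad=cv2.minEnclosingCircle((p[:,:2]*1000).astype(np.float32))
    print(k,len(p),'ztop',np.median(p[:,2]),'rect',rc,'circ',c,rad)
# tray & plate: green mask
I=f['image'].astype(int);g=(I[...,1]>I[...,0]+50)&(I[...,1]>I[...,2]+50)
for n,(a,b) in dict(tray=(150,245),plate=(400,485)).items():
    m=g.copy();m[:,:a]=0;m[:,b:]=0;m[:110]=0;m[200:]=0
    w=W[m];print(n,len(w),np.percentile(w[:,2],[2,50,98]))
    rc=cv2.minAreaRect((w[:,:2]*1000).astype(np.float32));print(rc,cv2.minEnclosingCircle((w[:,:2]*1000).astype(np.float32)))
c=cv2.resize(f['image'][90:235,145:385],None,fx=3.3,fy=3.3,interpolation=cv2.INTER_CUBIC)
cv2.imwrite('pics/c1.png',c[:,:,::-1])
E
```

```text
cam [ 0.3093 -0.0175  0.9402]
table z 0.0004036918912027762 0.001521310590680971
small 100 ztop 0.04732396269258624 rect ((671.1015014648438, 73.13236999511719), (41.73688507080078, 40.51712417602539), 41.76240539550781) circ (671.6956787109375, 71.92939758300781) 22.01427459716797
big 141 ztop 0.04718215987010942 rect ((647.072265625, -68.00318908691406), (59.75474166870117, 61.42193603515625), 89.0310287475586) circ (647.8712158203125, -68.4016342163086) 31.517986297607422
plun 103 ztop 0.090353842493375 rect ((556.5438232421875, 53.62961196899414), (24.482860565185547, 24.139345169067383), 27.329296112060547) circ (556.9641723632812, 53.72396469116211) 12.759452819824219
gauge 180 ztop 0.04817715684978637 rect ((554.3101196289062, -58.85303497314453), (59.463035583496094, 16.724172592163086), 31.519495010375977) circ (554.38134765625, -59.009498596191406) 30.221996307373047
jar 243 ztop 0.06225413163649875 rect ((423.14501953125, 75.27818298339844), (37.888938903808594, 37.410484313964844), 29.242406845092773) circ (423.20220947265625, 75.77965545654297) 19.87149429321289
sq 117 ztop 0.04813995781481765 rect ((428.5553283691406, -54.766029357910156), (45.983768463134766, 45.818904876708984), 89.6189193725586) circ (429.0616455078125, -54.94844055175781) 31.617534637451172
tray 2666 [0.0022 0.0062 0.0235]
((507.5810546875, 170.42808532714844), (516.21240234375, 179.1684112548828), 62.614383697509766) ((462.854248046875, 193.5980224609375), 261.06793212890625)
plate 3553 [0.0022 0.0075 0.0193]
((454.6697692871094, -217.50625610351562), (163.4796905517578, 466.61004638671875), 55.32254409790039) ((468.4836730957031, -193.66033935546875), 237.3848419189453)
```

View pics/c1.png

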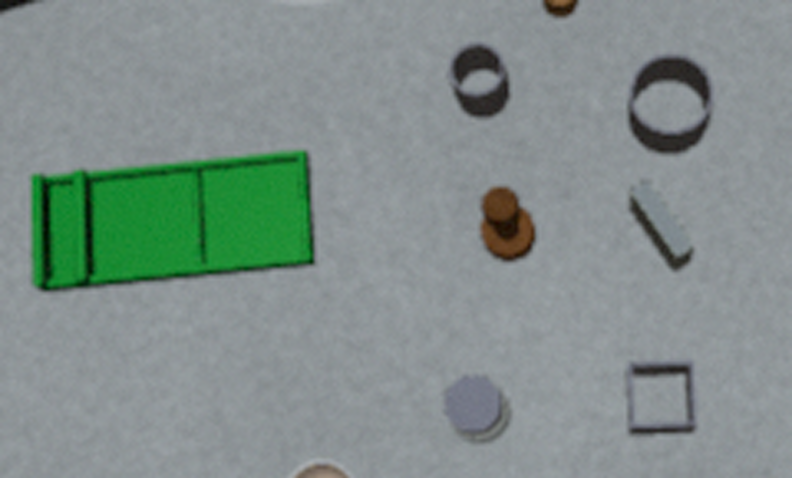

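The crop confirms the tray's cheek gap at the left (world +y), and the gauge's long axis about 32° from world x. Now the tray and plate poses with invalid depth filtered out.

```bash
python3 - <<'E'
import pickle;from h import *
np.set_printoptions(precision=4,suppress=True)
for n in('top','side'):
    f=pickle.load(open(n+'0.pkl','rb'));W=world(f)
    I=f['image'].astype(int);g=(I[...,1]>I[...,0]+40)&(I[...,1]>I[...,2]+40)&(f['range_z']>.2)&(abs(W[...,2])<.03)
    for k,c,hw in(('tray',(.56,.26),.15),('plate',(.56,-.31),.11)):
        m=(g&(np.hypot(W[...,0]-c[0],W[...,1]-c[1])<hw)).astype(np.uint8)
        cs,_=cv2.findContours(m,cv2.RETR_EXTERNAL,cv2.CHAIN_APPROX_NONE);q=max(cs,key=cv2.contourArea)[:,0]
        z=.014 if k=='tray' else .018
        p=np.array([ray(f,u,v,z)[:2] for u,v in q])*1000;p=p.astype(np.float32)
        print(n,k,cv2.minAreaRect(p),cv2.minEnclosingCircle(p),cv2.fitEllipse(p))
        if k=='tray':
            ww=W[m>0]; ch=ww[ww[:,2]>.018]; 
            print(' cheeks',len(ch),cv2.minAreaRect((ch[:,:2]*1000).astype(np.float32)))
f=pickle.load(open('side0.pkl','rb'));W=world(f)
for k,(x,y,h,r) in dict(small=(671,73,48,32),big=(647,-68,48,40),plun=(557,54,90,25),gauge=(554,-59,48,40),jar=(423,75,62,30),sq=(429,-55,48,40)).items():
    w=W.reshape(-1,3)*1000;w=w[(np.hypot(w[:,0]-x,w[:,1]-y)<r)&(abs(w[:,2]-h)<8)].astype(np.float32)
    print(k,len(w),np.median(w[:,2]),cv2.minAreaRect(w[:,:2]))
E
```

```text
top tray ((575.3081665039062, 300.0286865234375), (87.13943481445312, 197.76983642578125), 4.119160175323486) ((575.1328735351562, 300.2744445800781), 106.85286712646484) ((575.7011108398438, 293.0356140136719), (98.45738220214844, 221.84388732910156), 4.394245147705078)
 cheeks 223 ((571.964111328125, 320.8074951171875), (83.72798919677734, 168.42962646484375), 3.59527587890625)
top plate ((571.7520751953125, -299.166748046875), (163.23001098632812, 162.53529357910156), 88.1915512084961) ((572.0066528320312, -298.4541931152344), 82.7076416015625) ((571.7600708007812, -298.5516052246094), (162.6519317626953, 162.90504455566406), 1.951067328453064)
side tray ((575.232421875, 281.1285400390625), (77.36002349853516, 161.1925811767578), 4.160821437835693) ((575.646484375, 282.5549011230469), 87.91873168945312) ((572.32568359375, 277.1971740722656), (74.97017669677734, 204.54501342773438), 6.00077486038208)
 cheeks 41 ((566.2366943359375, 383.11297607421875), (78.08332061767578, 39.452701568603516), 3.9377670288085938)
side plate ((573.250244140625, -299.95220947265625), (161.23956298828125, 162.8151397705078), 11.470724105834961) ((573.766845703125, -299.9940185546875), 81.97354125976562) ((573.5388793945312, -300.0348205566406), (160.6884765625, 162.13079833984375), 20.16473960876465)Traceback (most recent call last):
  File "<stdin>", line 18, in <module>
cv2.error: OpenCV(4.12.0) /io/opencv/modules/imgproc/src/convhull.cpp:143: error: (-215:Assertion failed) total >= 0 && (depth == CV_32F || depth == CV_32S) in function 'convexHull'
```

>>> {"op": "move_arm", "data": {
  "deltas": [
    [0,4.6,-5.8,-1,0,0,0.15],
    [0,8,-10.2,-2,0,0,0.35],
    [0,12,-15.3,-3,0,0,0.353],
    [0,16,-20.4,-4,0,0,0.353],
    [0,20,-25.5,-5,0,0,0.353],
    [0,24,-30.6,-6,0,0,0.353],
    [0,28,-35.7,-7,0,0,0.353],
    [0,32,-40.8,-8,0,0,0.353],
    [0,36,-46,-9,0,0,0.353],
    [0,41,-52,-9,0,0,0.353],
    [0,45.7,-58.4,-9,0,0,0.353],
    [0,45.7,-58.4,-9,0,0,0.353]
  ]
}}

```text
clock: 1.6
tool_pos: [0.6443, -0.0658, 0.1494]
orientation: [-0.0, 0.707, 0.707, -0.001]
wrist_force: [1.5, 0.4, 0.1]
opening: 0.0928
```

```bash
python3 - <<'E'
import pickle;from h import *
from bench import eyes
f=pickle.load(open('top0.pkl','rb'));W=world(f)
I=f['image'].astype(int);g=(I[...,1]>I[...,0]+40)&(I[...,1]>I[...,2]+40)&(f['range_z']>.2)
m=(g&(abs(W[...,0]-.575)<.09)&(abs(W[...,1]-.30)<.14)).astype(np.uint8)
cs,_=cv2.findContours(m,cv2.RETR_EXTERNAL,cv2.CHAIN_APPROX_NONE);q=max(cs,key=cv2.contourArea)[:,0]
for z in(.010,.014,.022):print(z,cv2.minAreaRect((np.array([ray(f,u,v,z)[:2] for u,v in q])*1000).astype(np.float32)))
a=np.deg2rad(4.1);w=(W[m>0]*1000);yl=w[:,:2]@[-np.sin(a),np.cos(a)];xl=w[:,:2]@[np.cos(a),np.sin(a)]
k=w[:,2]>17;print('cheek y hist');h,e=np.histogram(yl[k],bins=np.arange(200,400,4));print([(int(b),int(n)) for b,n in zip(e,h) if n]);print(xl.min(),xl.max(),yl.min(),yl.max())
f=eyes.grab_frame('wrist');pickle.dump(f,open('w1.pkl','wb'));cv2.imwrite('pics/w1.png',f['image'][:,:,::-1]);print(f['fx'],f['cx'],f['cy'],f['R'],f['t'])
E
```

```text
0.01 ((576.1865234375, 306.23895263671875), (87.7738265991211, 208.4981689453125), 3.972733974456787)
0.014 ((575.0388793945312, 304.84661865234375), (87.3963623046875, 207.6016082763672), 3.9727249145507812)
0.022 ((572.74365234375, 302.06195068359375), (86.64149475097656, 205.80844116210938), 3.9727447032928467)
cheek y hist
[(200, 1), (208, 1), (220, 1), (228, 3), (240, 1), (248, 1), (256, 1), (260, 2), (264, 1), (268, 1), (280, 1), (288, 1), (292, 1), (316, 1), (320, 1), (324, 46), (328, 59), (332, 24), (344, 2), (356, 48), (360, 51)]
550.8529448395824 644.2001690917102 160.69647248725997 366.8920279869748
309.70691628693146 322.51898557631614 202.94467922162463 [[ 5.28412198e-04  9.99998175e-01 -1.83591388e-03]
 [ 9.64303992e-01 -2.34043043e-05  2.64797677e-01]
 [ 2.64797151e-01 -1.91030141e-03 -9.64302245e-01]] [ 0.0674437  -0.6276753   0.13191494]
```

View pics/w1.png

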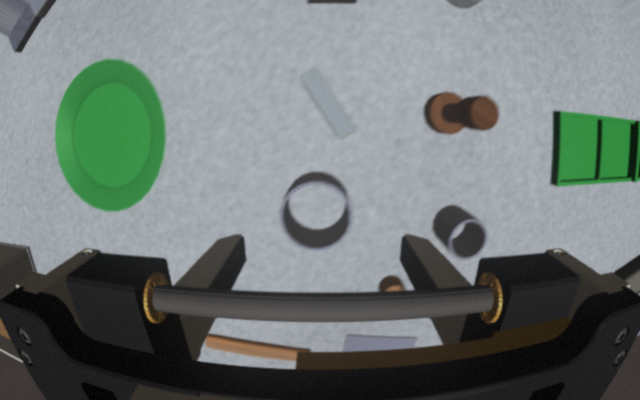

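The wrist view shows the big ring at (316,210), between the open jaws (240 and 405) with only a couple of mm of offset, matching the estimate. Next I grip and lift it.

>>> {"op": "move_arm", "data": {
  "deltas": [
    [0,0.27,-0.22,-4,0,0,0],
    [0,0.27,-0.22,-8,0,0,0],
    [0,0.27,-0.22,-10.5,0,0,0],
    [0,0.27,-0.22,-10.5,0,0,0],
    [1,0.27,-0.22,-10.5,0,0,0],
    [1,0.27,-0.22,-10.5,0,0,0],
    [1,0.27,-0.22,-10.5,0,0,0],
    [1,0.27,-0.22,-10.5,0,0,0],
    [1,0.27,-0.22,-10.5,0,0,0],
    [1,0.27,-0.22,-8,0,0,0],
    [1,0.27,-0.22,-4,0,0,0],
    [1,0.27,-0.22,-2.5,0,0,0]
  ]
}}

```text
clock: 3.15
tool_pos: [0.6525, -0.0758, 0.1261]
orientation: [0.005, 0.708, 0.706, -0.0]
wrist_force: [0.6, -0.2, -2.2]
opening: 0.0616
```

```bash
python3 - <<'E'
from bench import env, eyes
import cv2
o=env.get_obs();print(o)
f=eyes.grab_frame('wrist');cv2.imwrite('pics/w2.png',f['image'][:,:,::-1])
o=env.get_obs();print(o['tool_pos'],o['orientation'])
E
```

```text
{'clock': 3.15, 'joints': array([-0.28254091,  0.5306651 ,  1.41429879, -0.00539019,  1.1882616 ,
       -1.84765581]), 'qvel': array([-0.00122721, -0.09058954, -0.09182919,  0.0015385 ,  0.2213393 ,
        0.00052193]), 'effort': array([ 1.22192460e-01, -5.71356297e+01, -2.64471549e+01, -6.21549482e-02,
        7.96749699e-02,  6.45347773e-04]), 'tool_pos': array([ 0.6525062 , -0.07584844,  0.1260633 ]), 'orientation': array([ 4.87314213e-03,  7.08401884e-01,  7.05792460e-01, -1.64422052e-04]), 'wrist_force': array([ 0.57215875, -0.17113279, -2.19193076]), 'torque': array([-0.02884818, -0.04102032, -0.03576507]), 'opening': 0.06158112949839357}
[ 0.65292375 -0.07591103  0.1271729 ] [5.44180266e-03 7.08399666e-01 7.05790525e-01 1.87845802e-04]
```

View pics/w2.png

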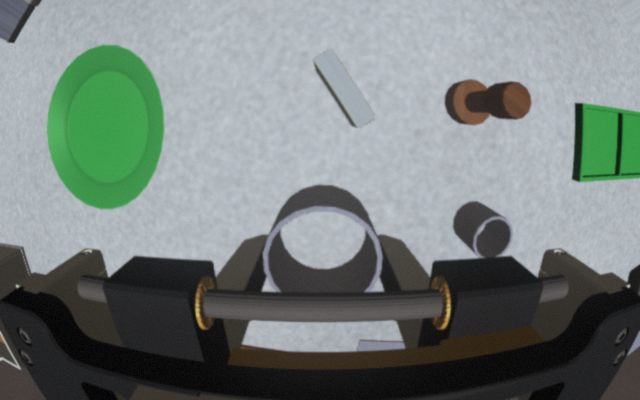

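The ring is held at opening 61.6 mm; its rim in the picture is centred near (323,252). I'll compute its offset from the TCP.

```bash
cat >> h.py <<'E'
def wray(f,u,v,z):
    a=np.array([u-f['cx'],v-f['cy']]);r=np.linalg.norm(a);th=r/f['fx']
    d=np.array([*(np.sin(th)*a/max(r,1e-9)),np.cos(th)])@f['R'];o=-f['t']@f['R']
    return o+d*(z-o[2])/d[2]
E
python3 - <<'E'
from h import *;from bench import env,eyes;import pickle
f=eyes.grab_frame('wrist');pickle.dump(f,open('w2.pkl','wb'));o=env.get_obs();t=o['tool_pos'];print(t,o['clock'])
for p in((265,252),(382,252),(323,207),(323,300)):print(p,wray(f,*p,t[2]+.004))
# plate from wrist, ring removed: rim height .018
for p in((48,125),(163,125),(108,45),(108,207)):print('plate',wray(f,*p,.018))
E
```

```text
[ 0.65235551 -0.07578829  0.12543087] 3.25
(265, 252) [ 0.64356196 -0.1067842   0.12943087]
(382, 252) [ 0.64360676 -0.04743518  0.12943087]
(323, 207) [ 0.61972029 -0.07724031  0.12943087]
(323, 300) [ 0.67220359 -0.07742947  0.12943087]
plate [ 0.55882893 -0.38304286  0.018     ]
plate [ 0.57718546 -0.2198499   0.018     ]
plate [ 0.49065762 -0.28472558  0.018     ]
plate [ 0.65332756 -0.29905481  0.018     ]
```

>>> {"op": "move_arm", "data": {
  "deltas": [
    [1,-1.5,-4.5,0,0,0,0],
    [1,-3,-9,0,0,0,0],
    [1,-4.5,-13.5,0,0,0,0],
    [1,-6,-18,0,0,0,0],
    [1,-7,-21,-1,0,0,0],
    [1,-7.5,-22.4,-3,0,0,0],
    [1,-7.5,-22.4,-4,0,0,0],
    [1,-7.5,-22.4,-4,0,0,0],
    [1,-7.5,-22.4,-4,0,0,0]
  ]
}}

```text
clock: 4.38
tool_pos: [0.5779, -0.2989, 0.0856]
orientation: [0.005, 0.708, 0.706, -0.0]
wrist_force: [0.1, 0.7, -1.2]
opening: 0.0613
```

```bash
cat > s.py <<'E'
from bench import env
o=env.get_obs();print(o['clock'],o['tool_pos'].round(4),o['orientation'].round(4),o['wrist_force'].round(1),round(o['opening'],4))
E
python3 s.py
```

```text
4.375 [ 0.5779 -0.2989  0.0856] [ 4.800e-03  7.080e-01  7.062e-01 -1.000e-04] [ 0.1  0.7 -1.2] 0.0613
```

>>> {"op": "move_arm", "data": {
  "deltas": [
    [1,0,0,-1.8,0,0,0],
    [1,0,0,-3,0,0,0],
    [1,0,0,-3.6,0,0,0],
    [1,0,0,-3.7,0,0,0],
    [1,0,0,-3.7,0,0,0],
    [0,0,0,-3.7,0,0,0],
    [0,0,0,-3.7,0,0,0],
    [0,0,0,-3.7,0,0,0],
    [0,0,0,-1,0,0,0],
    [0,0,0,4,0,0,0],
    [0,0,0,8,0,0,0],
    [0,0,0,8,0,0,0]
  ]
}}

```text
clock: 5.88
tool_pos: [0.5798, -0.3003, 0.1697]
orientation: [0.009, 0.708, 0.706, 0.0]
wrist_force: [-0.2, -0.1, -0.8]
opening: 0.0927
```

```bash
python3 s.py
```

```text
5.875 [ 0.5798 -0.3003  0.1697] [8.700e-03 7.080e-01 7.062e-01 4.000e-04] [-0.2 -0.1 -0.8] 0.0927
```

>>> {"op": "move_arm", "data": {
  "deltas": [
    [0,-0.4,5,1,0.012,0.012,0],
    [0,-0.8,10,1,0.012,0.012,0],
    [0,-1.2,15,1,0.012,0.012,0],
    [0,-1.6,20,1,0.012,0.012,0],
    [0,-2,25,1,0.012,0.012,0],
    [0,-2.3,30,0,0.012,0.012,0],
    [0,-2.3,35.4,0,0.012,0.012,0],
    [0,-2.3,35.4,0,0.012,0.012,0],
    [0,-2.3,35.4,0,0.012,0.012,0]
  ]
}}

```text
clock: 7.0
tool_pos: [0.5565, 0.0535, 0.1687]
orientation: [-0.0, 0.708, 0.707, -0.0]
wrist_force: [0.7, -0.6, -0.1]
opening: 0.093
```

```bash
python3 s.py; python3 - <<'E'
import pickle;from h import *;from bench import eyes
f=eyes.grab_frame('top');W=world(f)*1000
c=f['image'][100:200,395:495];w=eyes.grab_frame('wrist')
pickle.dump(w,open('w3.pkl','wb'))
a=cv2.resize(c,(400,400),interpolation=cv2.INTER_CUBIC);cv2.imwrite('pics/c3.png',np.hstack([a,cv2.resize(w['image'],(400,400)[:1]+(250,))[:250] if 0 else cv2.copyMakeBorder(cv2.resize(w['image'],(400,250)),0,150,0,0,0)])[:,:,::-1])
p=W.reshape(-1,3);p=p[(np.hypot(p[:,0]-572,p[:,1]+299)<60)&(abs(p[:,2]-53)<7)];print(len(p),np.median(p[:,2]),cv2.minAreaRect(p[:,:2].astype(np.float32)))
E
```

```text
7.0 [0.5565 0.0535 0.1687] [-2.000e-04  7.077e-01  7.066e-01 -2.000e-04] [ 0.7 -0.6 -0.1] 0.093
161 51.89494049196651 ((572.5531616210938, -296.38580322265625), (60.51876449584961, 60.711055755615234), 43.01606369018555)
```

View pics/c3.png

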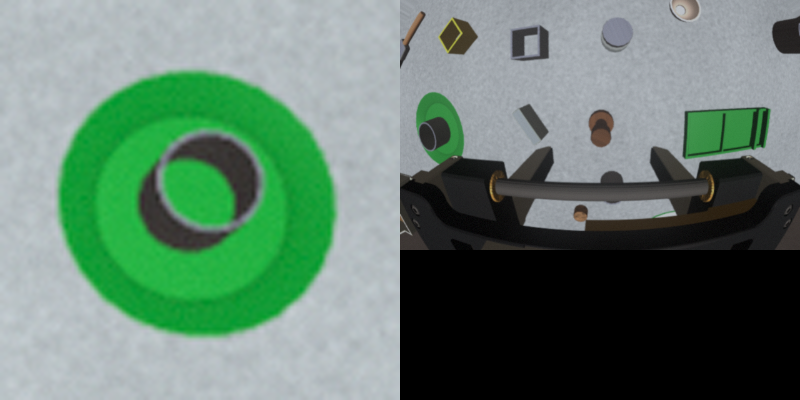

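The ring stands upright in the plate's middle (572.5, −296.4 mm). The plunger is lined up between the jaws.

>>> {"op": "move_arm", "data": {
  "deltas": [
    [0,0,0,-4,0,0,0],
    [0,0,0,-7,0,0,0],
    [0,0,0,-8.4,0,0,0],
    [0,0,0,-8.4,0,0,0],
    [1,0,0,-8.4,0,0,0],
    [1,0,0,-8.4,0,0,0],
    [1,0,0,-8.4,0,0,0],
    [1,0,0,-8.4,0,0,0],
    [1,0,0,-8.4,0,0,0],
    [1,0,0,-5,0,0,0],
    [1,0,0,0,0,0,0],
    [1,0,0,0,0,0,0]
  ]
}}

```text
clock: 8.6
tool_pos: [0.5595, 0.0523, 0.1733]
orientation: [0.003, 0.708, 0.706, 0.003]
wrist_force: [0.2, -0.1, 0.1]
opening: 0.0178
```

```bash
python3 s.py; python3 - <<'E'
import pickle;from h import *;from bench import eyes
w=eyes.grab_frame('wrist');pickle.dump(w,open('w4.pkl','wb'));cv2.imwrite('pics/w4.png',w['image'][:,:,::-1])
E
```

```text
8.6 [0.5595 0.0523 0.1733] [0.0033 0.7083 0.7059 0.0027] [ 0.2 -0.1  0.1] 0.0178
```

View pics/w4.png

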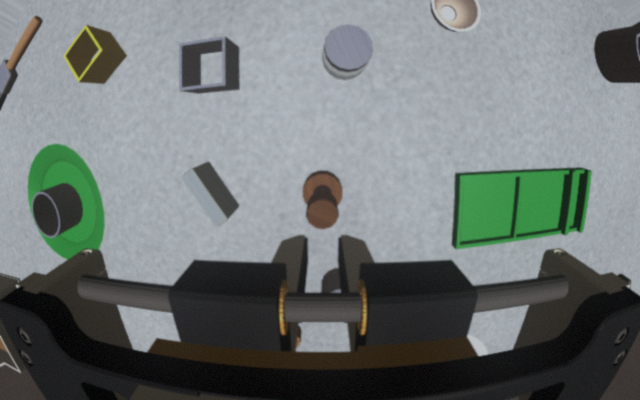

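The plunger was not gripped: the fingers were still closing when I lifted. It still stands at (322,190) in the view. I'll retry, allowing more closing time.

```bash
python3 - <<'E'
import pickle;from h import *
w=pickle.load(open('w4.pkl','rb'));print(wray(w,322,213,.09),wray(w,322,190,.022))
E
```

```text
[0.55675543 0.05012834 0.09      ] [0.55492842 0.04991836 0.022     ]
```

>>> {"op": "move_arm", "data": {
  "deltas": [
    [0.5,-0.28,0.14,0,-0.004,-0.004,0],
    [0.5,-0.28,0.14,0,-0.004,-0.004,0],
    [0.5,-0.28,0.14,0,-0.004,-0.004,0],
    [0.5,-0.28,0.14,0,-0.004,-0.004,0]
  ]
}}

```text
clock: 9.15
tool_pos: [0.555, 0.0539, 0.1705]
orientation: [0.004, 0.708, 0.706, 0.001]
wrist_force: [-0.4, -0.0, -0.4]
opening: 0.0452
```

```bash
python3 s.py
```

```text
9.15 [0.555  0.0539 0.1705] [0.0042 0.7084 0.7058 0.0011] [-0.4 -0.  -0.4] 0.0452
```

>>> {"op": "move_arm", "data": {
  "deltas": [
    [0.5,0.1,-0.1,-4,0.005,0.005,0],
    [0.5,0.1,-0.1,-7,0.005,0.005,0],
    [0.5,0.1,-0.1,-8.5,0.005,0.005,0],
    [0.5,0.1,-0.1,-8.5,0.005,0.005,0],
    [1,0.1,-0.1,-8.5,0.005,0.005,0],
    [1,0.1,-0.1,-8.5,0.005,0.005,0],
    [1,0.1,-0.1,-8.5,0.005,0.005,0],
    [1,0.1,-0.1,-8.5,0.005,0.005,0],
    [1,0.1,-0.1,-8.5,0.005,0.005,0],
    [1,0.1,-0.1,-6,0.005,0.005,0],
    [1,0.1,-0.1,-3,0.005,0.005,0],
    [1,0.1,-0.1,-1,0.005,0.005,0]
  ]
}}

```text
clock: 10.65
tool_pos: [0.5561, 0.0529, 0.1615]
orientation: [0.001, 0.708, 0.706, 0.001]
wrist_force: [-0.1, -0.3, -1.5]
opening: 0.0255
```

```bash
python3 s.py
```

```text
10.65 [0.5561 0.0529 0.1615] [0.0009 0.7084 0.7059 0.0012] [-0.1 -0.3 -1.5] 0.0255
```

Gripped (25.5 mm). Carrying it over the ring.

>>> {"op": "move_arm", "data": {
  "deltas": [
    [1,0.2,-4,2,0,0,0],
    [1,0.4,-9,2,0,0,0],
    [1,0.7,-14,2,0,0,0],
    [1,0.9,-19,2,0,0,0],
    [1,1.1,-24,2,0,0,0],
    [1,1.4,-29,2,0,0,0],
    [1,1.65,-34.9,2,0,0,0],
    [1,1.65,-34.9,1,0,0,0],
    [1,1.65,-34.9,1,0,0,0],
    [1,1.65,-34.9,1,0,0,0]
  ]
}}

```text
clock: 11.9
tool_pos: [0.5725, -0.2946, 0.1713]
orientation: [0.0, 0.708, 0.706, 0.001]
wrist_force: [0.3, 0.2, -0.1]
opening: 0.0254
```

```bash
python3 s.py;  python3 - <<'E'
import pickle;from h import *;from bench import eyes
w=eyes.grab_frame('wrist');pickle.dump(w,open('w5.pkl','wb'));cv2.imwrite('pics/w5.png',w['image'][60:360,160:480,::-1])
E
```

```text
11.9 [ 0.5725 -0.2946  0.1713] [3.000e-04 7.079e-01 7.063e-01 1.300e-03] [ 0.3  0.2 -0.1] 0.0254
```

View pics/w5.png

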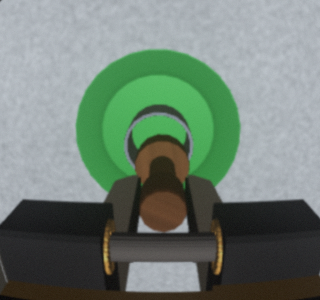

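The plunger foot hangs in line with the ring (crop x ≈160 and 158). Lowering and releasing.

>>> {"op": "move_arm", "data": {
  "deltas": [
    [1,0,-0.2,-2.5,0,0,0],
    [1,0,-0.2,-4.5,0,0,0],
    [1,0,-0.2,-6,0,0,0],
    [1,0,-0.2,-7.4,0,0,0],
    [1,0,-0.2,-8,0,0,0],
    [1,0,-0.2,-8,0,0,0]
  ]
}}

```text
clock: 12.7
tool_pos: [0.5731, -0.2968, 0.0919]
orientation: [0.001, 0.708, 0.706, 0.001]
wrist_force: [-0.2, -0.2, -0.7]
opening: 0.0256
```

```bash
python3 s.py
```

```text
12.7 [ 0.5731 -0.2968  0.0919] [0.001  0.7078 0.7065 0.0014] [-0.2 -0.2 -0.7] 0.0256
```

>>> {"op": "move_arm", "data": {
  "deltas": [
    [1,0,0,-0.1,0,0,0],
    [1,0,0,-0.2,0,0,0],
    [0.6,0,0,-0.2,0,0,0],
    [0.4,0,0,-0.2,0,0,0],
    [0.4,0,0,-0.2,0,0,0],
    [0.4,0,0,-0.2,0,0,0],
    [0.4,0,0,2,0,0,0],
    [0.4,0,0,6,0,0,0],
    [0.4,0,0,9,0,0,0],
    [0.4,0,0,9,0,0,0]
  ]
}}

```text
clock: 13.95
tool_pos: [0.5744, -0.2978, 0.1849]
orientation: [0.004, 0.708, 0.706, 0.002]
wrist_force: [0.3, 0.9, -0.3]
opening: 0.0561
```

```bash
python3 s.py
```

```text
13.95 [ 0.5744 -0.2978  0.1849] [0.0039 0.7077 0.7065 0.0017] [ 0.3  0.9 -0.3] 0.0561
```

>>> {"op": "move_arm", "data": {
  "deltas": [
    [0.2,1.2,5,0,0.005,0.005,0],
    [0.2,2.5,10,0,0.005,0.005,0],
    [0.2,4,15,-1,0.005,0.005,0],
    [0.2,5.2,20,-2,0.005,0.005,0],
    [0.2,6.5,25,-3,0.005,0.005,0],
    [0.2,8,31,-4,0.005,0.005,0],
    [0.2,9.7,37.1,-5.5,0.005,0.005,0],
    [0.2,9.7,37.1,-5.5,0.005,0.005,0],
    [0.2,9.7,37.1,-5.5,0.005,0.005,0],
    [0.2,9.7,37.1,-5.5,0.005,0.005,0]
  ]
}}

```text
clock: 15.2
tool_pos: [0.6712, 0.0716, 0.1297]
orientation: [0.0, 0.708, 0.706, 0.001]
wrist_force: [0.5, -1.3, -0.5]
opening: 0.0746
```

```bash
python3 s.py; python3 - <<'E'
import pickle;from h import *;from bench import eyes
f=eyes.grab_frame('top');W=world(f)*1000;w=eyes.grab_frame('wrist');pickle.dump(w,open('w6.pkl','wb'))
P=W.reshape(-1,3)
for n,z in(('ring',53),('plunger',95)):
    p=P[(np.hypot(P[:,0]-572,P[:,1]+297)<50)&(abs(P[:,2]-z)<7)].astype(np.float32);print(n,len(p),np.median(p[:,2]),cv2.minAreaRect(p[:,:2]))
a=cv2.resize(f['image'][110:190,405:485],(400,400),interpolation=cv2.INTER_CUBIC)
b=w['image'][0:400,140:540];cv2.imwrite('pics/c6.png',np.hstack([a,b])[:,:,::-1])
E
```

```text
15.2 [0.6712 0.0716 0.1297] [4.000e-04 7.083e-01 7.059e-01 1.500e-03] [ 0.5 -1.3 -0.5] 0.0746Traceback (most recent call last):
  File "<stdin>", line 5, in <module>
cv2.error: OpenCV(4.12.0) /io/opencv/modules/imgproc/src/convhull.cpp:143: error: (-215:Assertion failed) total >= 0 && (depth == CV_32F || depth == CV_32S) in function 'convexHull'
```

```bash
python3 - <<'E'
import pickle;from h import *;from bench import eyes
f=eyes.grab_frame('top');w=pickle.load(open('w6.pkl','rb'));pickle.dump(f,open('t6.pkl','wb'))
a=cv2.resize(f['image'][110:190,405:485],(400,400),interpolation=cv2.INTER_CUBIC)
b=w['image'][0:400,140:540];cv2.imwrite('pics/c6.png',np.hstack([a,b])[:,:,::-1])
E
```

```text
(no output)
```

View pics/c6.png

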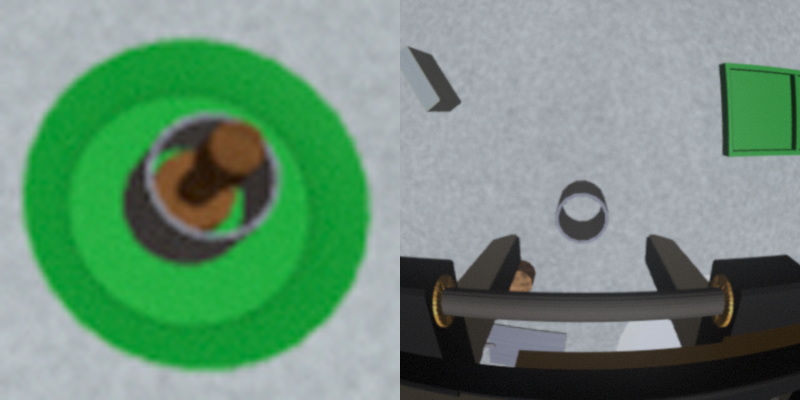

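The plunger stands inside the big ring. The small ring at (582,210) is centred between the jaws. Gripping it.

>>> {"op": "move_arm", "data": {
  "deltas": [
    [0.2,0,0.1,-4,0,0,0],
    [0.2,0,0.1,-7,0,0,0],
    [0.2,0,0.1,-8.5,0,0,0],
    [0.2,0,0.1,-8.5,0,0,0],
    [1,0,0.1,-8.5,0,0,0],
    [1,0,0.1,-8.5,0,0,0],
    [1,0,0.1,-8.5,0,0,0],
    [1,0,0.1,-8.5,0,0,0],
    [1,0,0.1,-8.5,0,0,0],
    [1,0,0.1,-8.5,0,0,0],
    [1,0,0.1,-5,0,0,0],
    [1,0,0.1,-1,0,0,0]
  ]
}}

```text
clock: 16.85
tool_pos: [0.6704, 0.0726, 0.1194]
orientation: [-0.001, 0.709, 0.706, 0.001]
wrist_force: [0.5, -0.0, 0.0]
opening: 0.0418
```

```bash
python3 s.py
```

```text
16.85 [0.6704 0.0726 0.1194] [-7.000e-04  7.085e-01  7.057e-01  7.000e-04] [ 0.5 -0.   0. ] 0.0418
```

>>> {"op": "move_arm", "data": {
  "deltas": [
    [1,-2,5,1,0,0,0.07],
    [1,-4,10,1,0,0,0.07],
    [1,-6,15,1,0,0,0.07],
    [1,-8,20,0,0,0,0.07],
    [1,-9.7,25.3,0,0,0,0.07],
    [1,-9.7,25.3,0,0,0,0.07],
    [1,-9.7,25.3,0,0,0,0.07],
    [1,-9.7,25.3,0,0,0,0.07]
  ]
}}

```text
clock: 17.85
tool_pos: [0.574, 0.3242, 0.1192]
orientation: [-0.001, 0.684, 0.729, 0.0]
wrist_force: [0.3, 0.1, -0.7]
opening: 0.0419
```

```bash
python3 s.py;  python3 - <<'E'
import pickle;from h import *;from bench import eyes
w=eyes.grab_frame('wrist');pickle.dump(w,open('w7.pkl','wb'));cv2.imwrite('pics/w7.png',cv2.resize(w['image'][100:330,150:500,::-1],None,fx=2,fy=2))
E
```

```text
17.85 [0.574  0.3242 0.1192] [-6.000e-04  6.840e-01  7.295e-01  5.000e-04] [ 0.3  0.1 -0.7] 0.0419
```

View pics/w7.png

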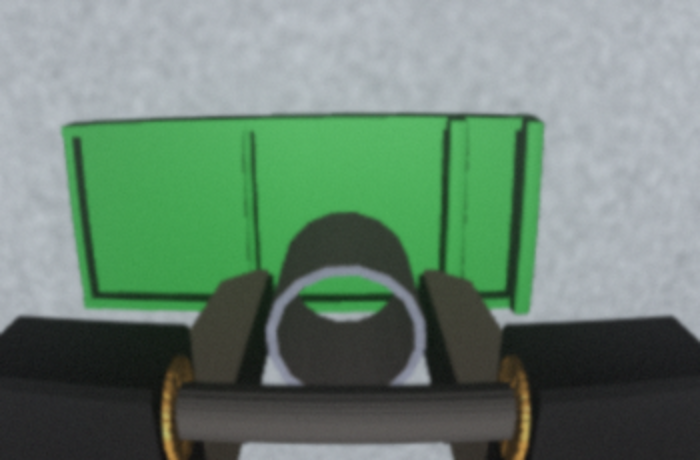

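```bash
python3 - <<'E'
import pickle;from h import *
w=pickle.load(open('w7.pkl','rb'));np.set_printoptions(precision=4,suppress=True)
a=np.deg2rad(3.97);R=np.array([[np.cos(a),np.sin(a)],[-np.sin(a),np.cos(a)]])
for n,u,v,z in(('end -x-y',65,126,.014),('end +x-y',85,308,.014),('far +x+y',526,313,.022),('far -x+y',543,122,.022),('cheek1 top mid',457,200,.022),('cheek2 mid',531,200,.022),('div',250,200,.014)):
    p=wray(w,u/2+150,v/2+100,z)[:2];print(n,p,R@(p-[.5747,.3031]))
E
```

```text
end -x-y [0.5404 0.1986] [-0.0415 -0.1019]
end +x-y [0.6262 0.2032] [ 0.0444 -0.1032]
far +x+y [0.6103 0.4052] [0.0426 0.0994]
far -x+y [0.5261 0.4   ] [-0.0418  0.1   ]
cheek1 top mid [0.561  0.3675] [-0.0092  0.0652]
cheek2 mid [0.5589 0.3991] [-0.0091  0.0969]
div [0.5685 0.2823] [-0.0076 -0.0203]
```

Tray pose confirmed within ~1–2 mm, and the ring hangs over the middle compartment.

>>> {"op": "move_arm", "data": {
  "deltas": [
    [1,0,0,-3,0,0,0],
    [1,0,0,-5.5,0,0,0],
    [1,0,0,-6.6,0,0,0],
    [1,0,0,-7,0,0,0],
    [1,0,0,-7.1,0,0,0],
    [0.2,0,0,-7.1,0,0,0],
    [0.2,0,0,-7.1,0,0,0],
    [0.2,0,0,-7.1,0,0,0],
    [0.2,0,0,-7.1,0,0,0],
    [0.2,0,0,-4,0,0,0],
    [0.2,0,0,0,0,0,0],
    [0.2,0,0,3,0,0,0]
  ]
}}

```text
clock: 19.4
tool_pos: [0.5745, 0.3243, 0.1509]
orientation: [-0.0, 0.684, 0.729, 0.001]
wrist_force: [0.4, -0.5, -0.5]
opening: 0.0747
```

```bash
python3 s.py
```

```text
19.4 [0.5745 0.3243 0.1509] [-4.000e-04  6.841e-01  7.294e-01  1.100e-03] [ 0.4 -0.5 -0.5] 0.0747
```

>>> {"op": "move_arm", "data": {
  "deltas": [
    [0.2,-2,-5,0,0,0,-0.065],
    [0.2,-4,-10,0,0,0,-0.065],
    [0.2,-6,-15,0,0,0,-0.065],
    [0.2,-8,-20,0,0,0,-0.065],
    [0.2,-10,-25,0,0,0,-0.065],
    [0.2,-12,-30,0,0,0,-0.065],
    [0.2,-14,-35,0,0,0,-0.065],
    [0.2,-14.55,-37.9,-1,0,0,-0.065],
    [0.2,-14.55,-37.9,-1,0,0,-0.065],
    [0.2,-14.55,-37.9,-1,0,0,-0.065],
    [0.2,-14.55,-37.9,-1,0,0,-0.065]
  ]
}}

```text
clock: 20.78
tool_pos: [0.4294, -0.0537, 0.1411]
orientation: [-0.0, 0.707, 0.707, 0.001]
wrist_force: [-0.1, 0.7, -0.6]
opening: 0.0743
```

```bash
python3 s.py;  python3 - <<'E'
import pickle;from h import *;from bench import eyes
w=eyes.grab_frame('wrist');pickle.dump(w,open('w8.pkl','wb'));cv2.imwrite('pics/w8.png',w['image'][:,:,::-1])
f=eyes.grab_frame('top');pickle.dump(f,open('t8.pkl','wb'));P=world(f).reshape(-1,3)*1000
p=P[(np.hypot(P[:,0]-573,P[:,1]-325)<35)&(abs(P[:,2]-53)<8)].astype(np.float32);print('small',len(p))
if len(p): print(np.median(p[:,2]),cv2.minAreaRect(p[:,:2]))
E
```

```text
20.775 [ 0.4294 -0.0537  0.1411] [-3.000e-04  7.069e-01  7.073e-01  1.300e-03] [-0.1  0.7 -0.6] 0.0743
small 114Traceback (most recent call last):
  File "<stdin>", line 5, in <module>
cv2.error: OpenCV(4.12.0) /io/opencv/modules/imgproc/src/convhull.cpp:143: error: (-215:Assertion failed) total >= 0 && (depth == CV_32F || depth == CV_32S) in function 'convexHull'
```

View pics/w8.png

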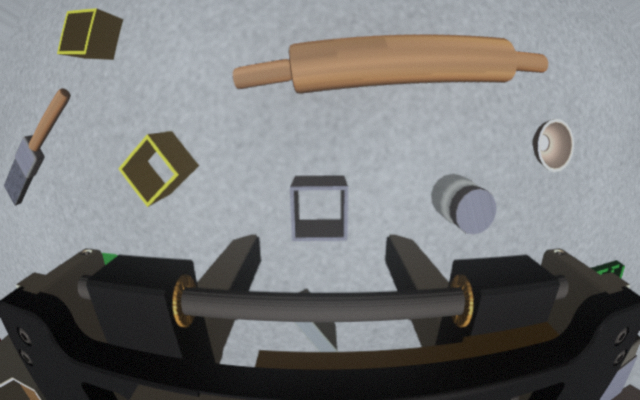

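The steel square cutter at (320,213) is centred between the jaws and aligned with them; the jar is well clear. Gripping it.

>>> {"op": "move_arm", "data": {
  "deltas": [
    [0.2,0,-0.1,-4,0,0,0],
    [0.2,0,-0.1,-8,0,0,0],
    [0.2,0,-0.1,-9.7,0,0,0],
    [0.2,0,-0.1,-9.7,0,0,0],
    [1,0,-0.1,-9.7,0,0,0],
    [1,0,-0.1,-9.7,0,0,0],
    [1,0,-0.1,-9.7,0,0,0],
    [1,0,-0.1,-9.7,0,0,0],
    [1,0,-0.1,-9.7,0,0,0],
    [1,0,-0.1,-7,0,0,0],
    [1,0,-0.1,-2,0,0,0],
    [1,0,-0.1,1,0,0,0]
  ]
}}

```text
clock: 22.38
tool_pos: [0.4297, -0.055, 0.1529]
orientation: [0.001, 0.707, 0.707, 0.002]
wrist_force: [1.1, -0.3, -0.8]
opening: 0.0456
```

```bash
python3 s.py
```

```text
22.375 [ 0.4297 -0.055   0.1529] [6.000e-04 7.068e-01 7.074e-01 1.600e-03] [ 1.1 -0.3 -0.8] 0.0456
```

>>> {"op": "move_arm", "data": {
  "deltas": [
    [1,2,4,0,0,0,0.07],
    [1,4,8,0,0,0,0.07],
    [1,6.5,13,0,0,0,0.07],
    [1,9,18,0,0,0,0.07],
    [1,11.5,23,-1,0,0,0.07],
    [1,14,28,-2,0,0,0.07],
    [1,14.9,29.7,-3,0,0,0.07],
    [1,14.9,29.7,-3,0,0,0.07],
    [1,14.9,29.7,-3,0,0,0.07],
    [1,14.9,29.7,-3,0,0,0.07]
  ]
}}

```text
clock: 23.62
tool_pos: [0.5786, 0.2406, 0.1236]
orientation: [0.001, 0.682, 0.731, 0.002]
wrist_force: [0.4, -0.4, -1.5]
opening: 0.0457
```

```bash
python3 s.py;  python3 - <<'E'
import pickle;from h import *;from bench import eyes
w=eyes.grab_frame('wrist');pickle.dump(w,open('w9.pkl','wb'));cv2.imwrite('pics/w9.png',cv2.resize(w['image'][100:330,150:500,::-1],None,fx=2,fy=2))
f=pickle.load(open('t8.pkl','rb'));P=world(f).reshape(-1,3)*1000
p=P[(np.hypot(P[:,0]-573,P[:,1]-325)<35)&(abs(P[:,2]-53)<8)].astype(np.float32)
print(np.median(p[:,2]),cv2.minAreaRect(np.ascontiguousarray(p[:,:2])))
f=pickle.load(open('t6.pkl','rb'));P=world(f).reshape(-1,3)*1000
for z in(53,95):
    p=P[(np.hypot(P[:,0]-573,P[:,1]+297)<50)&(abs(P[:,2]-z)<7)].astype(np.float32);print(z,len(p),cv2.minAreaRect(np.ascontiguousarray(p[:,:2])))
E
```

```text
23.625 [0.5786 0.2406 0.1236] [7.000e-04 6.822e-01 7.312e-01 1.600e-03] [ 0.4 -0.4 -1.5] 0.0457
52.106037 ((573.8436279296875, 325.1302490234375), (41.999080657958984, 39.681365966796875), 44.633304595947266)
53 155 ((571.5755615234375, -295.1942138671875), (60.70289993286133, 60.8586540222168), 44.40559005737305)
95 111 ((572.9679565429688, -294.6325378417969), (25.346895217895508, 23.682842254638672), 79.74578857421875)
```

View pics/w9.png

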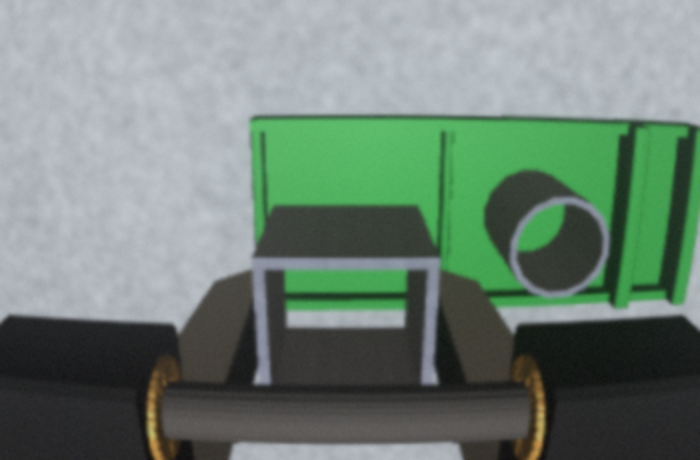

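Ring and plunger are within 2 mm of each other, and the small ring is in its middle compartment. The square cutter is above the end compartment. Placing.

>>> {"op": "move_arm", "data": {
  "deltas": [
    [1,0,0,-3,0,0,0],
    [1,0,0,-6,0,0,0],
    [1,0,0,-7,0,0,0],
    [1,0,0,-7.5,0,0,0],
    [1,0,0,-7.5,0,0,0],
    [0.35,0,0,-7.5,0,0,0],
    [0.35,0,0,-7.5,0,0,0],
    [0.35,0,0,-7.5,0,0,0],
    [0.35,0,0,-5,0,0,0],
    [0.35,0,0,-1,0,0,0],
    [0.35,0,0,3,0,0,0],
    [0.35,0,0,3,0,0,0]
  ]
}}

```text
clock: 25.18
tool_pos: [0.581, 0.2414, 0.1577]
orientation: [0.003, 0.682, 0.731, 0.005]
wrist_force: [-0.1, -0.0, -0.6]
opening: 0.0604
```

```bash
python3 s.py
```

```text
25.175 [0.581  0.2414 0.1577] [0.003  0.6821 0.7312 0.005 ] [-0.1 -0.  -0.6] 0.0604
```

>>> {"op": "move_arm", "data": {
  "deltas": [
    [0.5,-0.4,-4,0,-0.003,0.011,0.1],
    [0.5,-0.8,-9,0,-0.003,0.011,0.2],
    [0.5,-1.2,-14,0,-0.003,0.011,0.3],
    [0.5,-1.6,-19,0,-0.003,0.011,0.4],
    [0.5,-2,-24,0,-0.003,0.011,0.48],
    [0.5,-2.65,-29,-1,-0.003,0.011,0.48],
    [0.5,-2.65,-30,-2,-0.003,0.011,0.48],
    [0.5,-2.65,-30,-2,-0.003,0.011,0.48],
    [0.5,-2.65,-30,-2,-0.003,0.011,0.48],
    [0.5,-2.65,-30,-2,-0.003,0.011,0.48]
  ]
}}

```text
clock: 26.42
tool_pos: [0.5549, -0.0572, 0.138]
orientation: [-0.001, 0.488, 0.873, 0.001]
wrist_force: [0.3, -0.2, 0.2]
opening: 0.0466
```

```bash
python3 s.py;  python3 - <<'E'
import pickle;from h import *;from bench import eyes
w=eyes.grab_frame('wrist');pickle.dump(w,open('w10.pkl','wb'));cv2.imwrite('pics/w10.png',cv2.resize(w['image'][100:330,150:500,::-1],None,fx=2,fy=2))
E
```

```text
26.425 [ 0.5549 -0.0572  0.138 ] [-0.0011  0.488   0.8729  0.0009] [ 0.3 -0.2  0.2] 0.0466
```

View pics/w10.png

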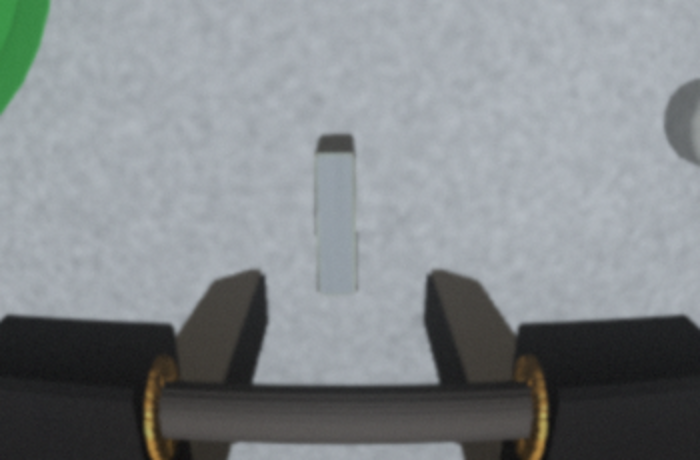

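The gauge is aligned with the jaws, at crop x 337 against a jaw centre of 345. Gripping it.

>>> {"op": "move_arm", "data": {
  "deltas": [
    [0.5,-0.05,-0.17,-4,0,0,0],
    [0.5,-0.05,-0.17,-8,0,0,0],
    [0.5,-0.05,-0.17,-9.4,0,0,0],
    [0.5,-0.05,-0.17,-9.4,0,0,0],
    [1,-0.05,-0.17,-9.4,0,0,0],
    [1,-0.05,-0.17,-9.4,0,0,0],
    [1,-0.05,-0.17,-9.4,0,0,0],
    [1,-0.05,-0.17,-9.4,0,0,0],
    [1,-0.05,-0.17,-9.4,0,0,0],
    [1,-0.05,-0.17,-9.4,0,0,0],
    [1,-0.05,-0.17,-6,0,0,0],
    [1,-0.05,-0.17,-2,0,0,0]
  ]
}}

```text
clock: 27.98
tool_pos: [0.5531, -0.0587, 0.1175]
orientation: [-0.003, 0.488, 0.873, 0.001]
wrist_force: [0.2, -0.2, -1.3]
opening: 0.0153
```

```bash
python3 s.py
```

```text
27.975 [ 0.5531 -0.0587  0.1175] [-2.900e-03  4.880e-01  8.728e-01  5.000e-04] [ 0.2 -0.2 -1.3] 0.0153
```

>>> {"op": "move_arm", "data": {
  "deltas": [
    [1,0.2,4,2,0,0,-0.1],
    [1,0.4,10,3,0,0,-0.2],
    [1,0.6,15,3,0,0,-0.3],
    [1,0.8,20,3,0,0,-0.4],
    [1,1,25,3,0,0,-0.482],
    [1,1.2,30,3,0,0,-0.482],
    [1,1.4,36,3,0,0,-0.482],
    [1,1.6,41,2,0,0,-0.482],
    [1,1.6,44.25,0,0,0,-0.482],
    [1,1.6,44.25,0,0,0,-0.482],
    [1,1.6,44.25,0,0,0,-0.482],
    [1,1.6,44.25,0,0,0,-0.482]
  ]
}}

```text
clock: 29.48
tool_pos: [0.5697, 0.3827, 0.1181]
orientation: [-0.002, 0.683, 0.731, 0.001]
wrist_force: [-0.0, -0.2, -1.8]
opening: 0.0158
```

```bash
python3 s.py;  python3 - <<'E'
import pickle;from h import *;from bench import eyes
w=eyes.grab_frame('wrist');pickle.dump(w,open('w11.pkl','wb'));cv2.imwrite('pics/w11.png',cv2.resize(w['image'][100:330,150:500,::-1],None,fx=2,fy=2))
E
```

```text
29.475 [0.5697 0.3827 0.1181] [-0.0024  0.6827  0.7307  0.0014] [-0.  -0.2 -1.8] 0.0158
```

View pics/w11.png

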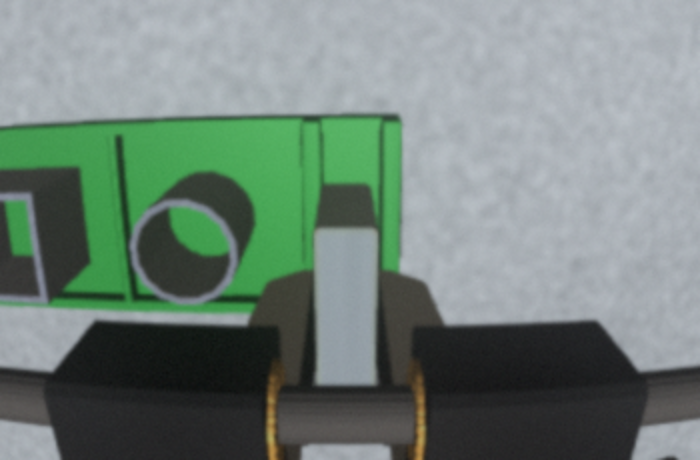

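```bash
python3 - <<'E'
import pickle;from h import *
w=pickle.load(open('w11.pkl','rb'));np.set_printoptions(precision=4,suppress=True)
a=np.deg2rad(3.97);R=np.array([[np.cos(a),np.sin(a)],[-np.sin(a),np.cos(a)]])
for n,u,v,z in(('c1 L',304,150,.022),('c1 R',322,150,.022),('c2 R',401,150,.022),('c2 R top corner',401,116,.022),('gauge top L',316,230,.122),('gauge top R',377,230,.122),('bot L',323,185,.074),('bot R',370,185,.074)):
    p=wray(w,u/2+150,v/2+100,z)[:2];print(n,p,R@(p-[.575,.302]))
E
```

```text
c1 L [0.5399 0.3633] [-0.0308  0.0635]
c1 R [0.5394 0.3703] [-0.0308  0.0706]
c2 R [0.5373 0.4014] [-0.0307  0.1018]
c2 R top corner [0.5238 0.4003] [-0.0443  0.1016]
gauge top L [0.5406 0.3721] [-0.0295  0.0723]
gauge top R [0.5397 0.3866] [-0.0294  0.0868]
bot L [0.5411 0.3724] [-0.029   0.0726]
bot R [0.5401 0.387 ] [-0.0289  0.0873]
```

The gauge is about 2.3 mm toward the −y side of the gap centre, so I correct for that while lowering.

>>> {"op": "move_arm", "data": {
  "deltas": [
    [1,0,0.23,-1.5,-0.003,-0.004,0],
    [1,0,0.23,-3,-0.003,-0.004,0],
    [1,0,0.23,-4,-0.003,-0.004,0],
    [1,0,0.23,-5,-0.003,-0.004,0],
    [1,0,0.23,-6,-0.003,-0.004,0],
    [1,0,0.23,-6.6,-0.003,-0.004,0],
    [1,0,0.23,-6.9,-0.003,-0.004,0],
    [1,0,0.23,-6.9,-0.003,-0.004,0]
  ]
}}

```text
clock: 30.52
tool_pos: [0.5699, 0.3851, 0.0499]
orientation: [0.0, 0.683, 0.731, 0.002]
wrist_force: [-1.4, -0.4, 1.2]
opening: 0.0162
```

```bash
python3 s.py
```

```text
30.525 [0.5699 0.3851 0.0499] [2.000e-04 6.828e-01 7.306e-01 2.200e-03] [-1.4 -0.4  1.2] 0.0162
```

>>> {"op": "move_arm", "data": {
  "deltas": [
    [1,0,0,-0.1,0,0,0],
    [1,0,0,-0.1,0,0,0],
    [0.7,0,0,-0.1,0,0,0],
    [0.7,0,0,-0.1,0,0,0],
    [0.7,0,0,-0.1,0,0,0],
    [0.7,0,0,2,0,0,0],
    [0.7,0,0,6,0,0,0],
    [0.7,0,0,12,0,0,0],
    [0.7,-5,-5,16,0,0,0],
    [0.7,-10,-10,16,0,0,0],
    [0.7,-10,-10,16,0,0,0]
  ]
}}

```text
clock: 31.9
tool_pos: [0.4678, 0.2835, 0.2107]
orientation: [0.0, 0.683, 0.73, 0.002]
wrist_force: [0.8, 0.2, -0.7]
opening: 0.0279
```

```bash
python3 s.py; python3 - <<'E'
import pickle;from h import *;from bench import eyes
f=eyes.grab_frame('top');s=eyes.grab_frame('side');P=world(f).reshape(-1,3)*1000
a=np.deg2rad(3.97);R=np.array([[np.cos(a),np.sin(a)],[-np.sin(a),np.cos(a)]])
for n,x,y,z,r in(('big',572,-297,53,45),('plun',572,-297,95,30),('small',574,325,53,28),('sq',579,241,53,38),('gauge',569,384,53,38),('jar',423,75,62,30)):
    p=P[(np.hypot(P[:,0]-x,P[:,1]-y)<r)&(abs(P[:,2]-z)<7)].astype(np.float32)
    if len(p)<10: print(n,len(p));continue
    rc=cv2.minAreaRect(np.ascontiguousarray(p[:,:2]));print(n,len(p),np.median(p[:,2]),np.round(rc[0]),np.round(rc[1]),rc[2],'tray',R@(np.array(rc[0])-[575,302]))
A=cv2.resize(f['image'][125:185,145:245],(500,300),interpolation=cv2.INTER_CUBIC)
B=cv2.resize(s['image'][100:340,240:520],(350,300),interpolation=cv2.INTER_CUBIC)[:,:300]
cv2.imwrite('pics/fin.png',np.hstack([A,B])[:,:,::-1])
E
```

```text
31.9 [0.4678 0.2835 0.2107] [4.000e-04 6.829e-01 7.305e-01 2.200e-03] [ 0.8  0.2 -0.7] 0.0279
big 151 52.266098 [ 573. -296.] [60. 61.] 1.916443943977356 tray [ -43.70183215 -596.37972609]
plun 108 94.66756 [ 573. -295.] [24. 25.] 2.7998979091644287 tray [ -42.88811417 -595.00273579]
small 41 51.644733 [575. 331.] [25. 41.] 78.56072998046875 tray [ 1.87443443 29.00036018]
sq 145 52.755566 [579. 243.] [47. 47.] 4.0036797523498535 tray [ -0.40862226 -59.10596947]
gauge 10 49.86964 [589. 380.] [14.  2.] 2.548222064971924 tray [19.84338327 77.14923645]
jar 243 62.314304 [423.  76.] [38. 38.] 27.25603485107422 tray [-167.13703721 -215.42131029]
```

View pics/fin.png

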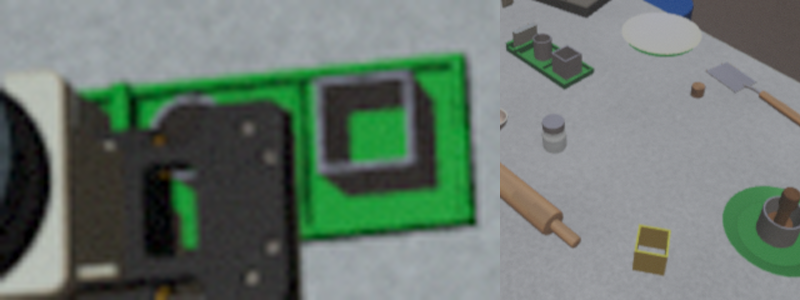

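The arm hides the gauge; everything else is in place. I'll move clear and look once more.

>>> {"op": "move_arm", "data": {
  "deltas": [
    [0.7,-2,-5,0,0,0,0],
    [0.7,-4,-10,0,0,0,0],
    [0.7,-6,-15,0,0,0,0],
    [0.7,-8,-20,0,0,0,0],
    [0.7,-8,-24,0,0,0,0],
    [0.7,-8,-24,0,0,0,0],
    [0.7,-8,-24,0,0,0,0]
  ]
}}

```text
clock: 32.88
tool_pos: [0.3892, 0.0441, 0.2109]
orientation: [0.0, 0.683, 0.73, 0.003]
wrist_force: [-0.2, 0.1, 0.1]
opening: 0.0278
```

```bash
python3 s.py; python3 - <<'E'
import pickle;from h import *;from bench import eyes
f=eyes.grab_frame('top');s=eyes.grab_frame('side');P=world(f).reshape(-1,3)*1000
a=np.deg2rad(3.97);R=np.array([[np.cos(a),np.sin(a)],[-np.sin(a),np.cos(a)]])
for n,x,y,z,r in(('small',574,325,53,28),('gauge',569,384,53,38)):
    p=P[(np.hypot(P[:,0]-x,P[:,1]-y)<r)&(abs(P[:,2]-z)<7)].astype(np.float32)
    rc=cv2.minAreaRect(np.ascontiguousarray(p[:,:2]));print(n,len(p),np.median(p[:,2]),np.round(rc[0]),np.round(rc[1]),rc[2],'tray',R@(np.array(rc[0])-[575,302]))
A=cv2.resize(f['image'][125:185,145:245],(500,300),interpolation=cv2.INTER_CUBIC)
B=cv2.resize(s['image'][105:180,235:325],(300,250),interpolation=cv2.INTER_CUBIC)
cv2.imwrite('pics/fin2.png',np.hstack([A,cv2.copyMakeBorder(B,0,50,0,0,0)])[:,:,::-1])
E
```

```text
32.875 [0.3892 0.0441 0.2109] [4.000e-04 6.834e-01 7.300e-01 2.600e-03] [-0.2  0.1  0.1] 0.0278
small 108 52.151543 [573. 325.] [42. 40.] 44.494808197021484 tray [-0.12861559 22.73304011]
gauge 177 53.0286 [568. 386.] [59. 16.] 3.815797805786133 tray [-1.39499485 84.38996157]
```

View pics/fin2.png

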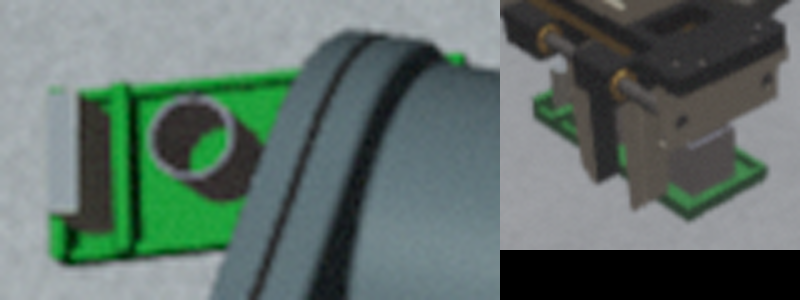

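All the numbers are inside their tolerances, so I'm handing in.

```bash
python3 -c "
from bench import env
print(env.close_job())"
```

```text
the job is handed in; nothing more can be done
None
```

Both kits are made up and the job is handed in after about 33 s of robot time. `env.close_job()` reports no verdict, so the results below are my own top-camera measurements, good to about 2 mm.

| Part | Last check |
|---|---|
| Large ring | about 3 mm from the plate centre, top at 52 mm |
| Plunger | upright in the large ring, about 1–2 mm off its centre |
| Small ring | tray (−0.1, 22.7) mm, top at 52 mm |
| Square cutter | tray (−0.4, −59.1) mm, top at 53 mm |
| Gauge | tray (−1.4, 84.4) mm, top at 53 mm, so fully down, aligned within 0.2° of the tray |
| Jar | unmoved within about 1 mm |

Everything is released and the arm is clear.

- **Plunger grip:** the first attempt closed on air because I lifted before the fingers had shut. The plunger stayed standing, and the second attempt held.
- **Gauge position:** the last check reads 1.9 mm off the gap's centre. The wrist view before lowering had suggested it would be centred. It is still inside the ±6 mm limit.
- **Views:** the arm partly blocked both final views of the tray. I measured the square cutter one look earlier than the small ring and the gauge.

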